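Shift the insect lamp along its rail and clamp it facing the reading stand

ROBOT

A 6-joint arm with a two-finger parallel gripper is mounted at the origin on the work surface. World frame = base frame: x ahead of the robot, y to its left, z up, the work surface at z = 0. Lengths are in m, angles in rad, forces in N, time in s.
With the tool pointing down it reaches from about 0.375 to 0.925 m from the base axis. Payload 5.7 kg.
Tool frame: the origin (TCP) lies at the very end of the fingers, on their centre line; the grasp point (between the pads) lies grip_depth behind it (grip_depth is the distance from the TCP to the grasp point, in m); z points along the fingers, y is the line along which they close (so a half turn about z gives the same grasp; the last joint's range is limited). The gripper opens to 85 mm and grips with 20 to 120 N. Pads are 22 mm wide; open, the fingers measure 114 mm over their backs; the gripper's body (76 mm by 85 mm) begins 54 mm behind the grasp point. The pads swing forward as they close: fully open they stand 13 mm farther back than shut.
Start: joints at [1.154, 0.359, 1.51, -0, 1.272, -0.115], TCP at [0.178, 0.573, 0.202] pointing down, gripper open.
Joint ranges: [-2.97, 2.97], [-1.01, 2.36], [0.21, 2.38], [-0.96, 4.11], [0.2, 2.71], [-2.98, 2.98]. Speed limits (rad/s): [2.39, 2.39, 3.14, 3.14, 3.14, 3.14].

INTERFACE

Orientations are given as a unit quaternion [w, x, y, z].
In Python, from cell import get_obs, read_camera, sign_off, grip_depth gives the robot as it stands.
- The arm moves only by the tool step_arm, never from a script. Its argument "commands" is one flat list of numbers, 5 for each row, row after row: the shift along the world's x, y, z in units of 25 mm (1.0 is 25 mm), then the turn about the world's z in units of 5 degrees (1.0 is 5 degrees), then the opening, from -1 (shut) to 1 (fully open). In form: [x, y, z, roll, jaw, x, y, z, roll, jaw, ...]. A call has 1 to 8 rows; each row is the pose to reach, as a shift and turn from the pose commanded when the call began; what a row does not reach only later rows make up. A row lasts 1/10 s, in which the tool goes at most 50 mm and 8.59 degrees, less where a joint would pass 70% of its speed; a pose out of reach is approached as far as the arm can. A call with a gripper value outside its range is refused whole. The fingers move at their own pace and stop on an object; "newtons" is the grip in N (left out, the last holds). Time passes only in rows, so rows that repeat a pose let the fingers close. It gives the time, the measured TCP pose, the force, the opening and the grip force at its end, in the units of the state.
- get_obs(): the state, without advancing time (a new reading comes with each control period).
- read_camera(name): name is "side" or "top" or "wrist"; returns a dict with "pixels" (400x640x3 uint8, red, green, blue), "depth" (400x640 float32, m along the optical axis (not along the pixel's ray), 0 where there is no reading), "fx", "fy", "cx", "cy" (pixels), "R" (3x3) and "t" (3): a world point X has camera coordinates R X + t. Camera axes: x right, y down, z forward; pixel columns grow to the right and rows downward; lengths in m; the calibration is good to about 2 mm. A picture is of the moment at which its call begins.
- sign_off(): hands the job in; it is judged then, once.
The state is a dict: "t": time; "q": joint angles; "joint_velocities": joint speeds; "joint_efforts": joint torques, N m; "eef_pos": TCP position; "orientation": TCP orientation; "wrist_force": force on the tool from outside, world axes, zero at the start; "torque": the same for the moment, N m; "grip_width": finger opening in m; "grip_force": force on a finger pad.
Only numpy, scipy, OpenCV 4.12 (cv2) and the standard library are available. Lean on these libraries where they do the work, as an engineer would, in place of code of your own. Each camera call takes 0.05 s, during which the arm holds its last target. There are 200 camera calls.

TASK

Turn the insect lamp's clamp knob anticlockwise until its carriage runs free, slide the lamp along its rail until the lamp head stands level with the upright page pin of the folded reading stand, and clamp it there by turning the knob clockwise until it comes up hard (the rail is worn there, so it takes more turning than before). Turn the lamp head too, so that its hooded window squarely faces the pin. Do not drag the carriage while it is clamped, and leave the other things on the bench where they are.

Things in the scene. Friction and masses are not known exactly. Their poses are not given: they have to be found in the camera images.
- rail: aluminium rail, 440 mm long, 64 mm wide, 30 mm high, fixed on the bench. Origin: centre of its underside on the bench; y along the rail, z up, x across the rail towards the reading stand.
- carriage (a joint): place of the grey plastic lamp carriage along the rail, m: 0 at the -y end of its travel, growing along the rail's +y, 0.21 at the other end. The carriage is 165 mm long and 74 mm wide, its top 45 mm above the bench; knob and lamp head stand on it 100 mm apart along the rail and travel with it. Free, it slides with 2 N, moved by the knob or lamp head.
- clamp_knob: grey plastic bar knob on an upright spindle at the -y end of the carriage. Bar 52 mm long (along its x), 12 mm thick (its y), 69 to 99 mm above the bench; below it only a 16 mm spindle, 18 mm long. Origin on its axis at bench height; z up. Seen from above, clockwise tightens. It starts clamped and stays where it is left.
- knob_grip (a point): point on the knob's axis, 88 mm above the bench, a good height to grip the bar. About 0.7 to 1.2 rad anticlockwise from the start frees the carriage. On the worn part of the rail the knob is firm only 1.3 to 2.5 rad clockwise of that point: how far is not known. It takes 0.11 N m when free, up to 0.2 while clamping, then comes up hard against a stop.
- shoe: rubber brake shoe under the knob, inside the carriage (hidden from view); origin at its underside. 1.5 mm lower for each rad that the knob is tightened; it clamps the carriage by pressing on a sprung steel liner in the rail.
- lamp_head: grey plastic insect lamp head on the +y end of the carriage; it turns about its vertical axis with 0.06 N m, clamped or not. Origin on its axis at bench height; x points out of its hooded window, z up. Its round cap, 51 mm across, 82 to 118 mm above the bench, can be gripped from above; the hood below it (34 mm wide, 52 to 81 mm above the bench) sticks out to 41 mm from the axis.
- lamp_axis (a point): point on the lamp head's axis, 108 mm above the bench: a good height to grip the cap.
- window (a point): middle of the front of the hooded window, 41 mm from the lamp's axis, 66 mm above the bench.
- reading_stand: folded aluminium reading stand lying flat beside the rail, fixed, 160 x 240 mm, 16 mm thick. Origin: centre of its underside; x points away from the rail, y along the rail.
- page_pin (a point): round top of the stand's only upright pin (10 mm thick, 66 mm high), in the middle of the stand's edge nearest the rail, 100 mm from the rail's centre line.
- ashtray: square glass ashtray, 100 x 100 mm, 32 mm high, on the robot's side of the rail; to be left alone. Origin: centre of underside.
- incense_holder: dark wooden pipe-shaped incense holder, 230 x 50 x 37 mm, long side along its y; to be left alone. Origin: centre of underside.
- matchbox: cardboard matchbox 36 x 56 x 18 mm beside the rail; to be left alone. Origin: centre of underside.
- mug: white mug, 80 mm across, 90 mm high; to be left alone. Origin: centre of underside.
- candle_tin: closed steel candle tin, 70 mm across, 55 mm high; to be left alone. Origin: centre of underside.
- flowerpot: empty terracotta pot, 100 mm across, 90 mm high; to be left alone. Origin: centre of underside.
- glasses_case: black glasses case 65 x 160 x 45 mm; to be left alone. Origin: centre of underside.

How it is judged:
On the way, in this order (a step that is already met when the one before it is completed fails the run):
1. the clamp is freed: the brake shoe no longer presses on the rail (contact force between shoe and anything else below 1 N), for 0.2 s.
2. the lamp head is brought level with the page pin (y of lamp_axis in the frame of reading_stand between -0.006 and 0.006 m), for 0.2 s.
At the end, for the whole second after the job is handed in: The lamp head's axis stands level with the page pin along the rail within 6 mm, the brake shoe presses on the rail with more than 25 N (it comes up hard at about 45 N), the carriage is at rest, and the window's direction is square to the stand, towards the pin, within 0.14 rad (8 degrees) (all of step 2 and contact force between shoe and anything else above 25 N and angle between the x axis of lamp_head and the x axis of reading_stand, either way round below 0.14 rad and horizontal distance between window and page_pin below 0.085 m and velocity of joint carriage between -0.005 and 0.005 m/s); the robot touches nothing.
It fails at once if the carriage is dragged along the rail while clamped (contact force between shoe and anything else above 12 N and distance of lamp_axis from where it was at the start of the episode above 0.008 m and (velocity of joint carriage above 0.05 m/s or velocity of joint carriage below -0.05 m/s)).
It fails at once if another thing on the bench is moved by more than 30 mm or tipped (distance of any of ashtray, incense_holder, matchbox, mug, candle_tin, flowerpot, glasses_case from where it was at the start of the episode above 0.03 m or angle between any of ashtray, incense_holder, matchbox, mug, candle_tin, flowerpot, glasses_case's own z axis and vertical above 0.5 rad).
It also fails if it takes over 72 s, if anything falls off the work surface, if the arm or the gripper's body presses on something with over 40 N, if the wrist force passes 120 N, or if a joint passes its speed limit or range.

## Working session

There is one attempt and no reset: what is moved stays moved. The work goes in short steps, Python scripts to look and compute and a tool call to move; the robot and the scene stay as the last step left them, time stands still between calls to the robot, and variables do not carry over. Pictures are saved under pics/ and viewed, at most 10 in all, crops included, and the job is handed in when it is done.

Besides the shell and the picture viewer there is one more tool, called in YAML: its name, and indented under it one key for each argument. step_arm: Moves the arm, as the interface text tells. Its arguments: {"type":"object","properties":{"commands":{"type":"array"},"newtons":{"type":"number"}},"required":["commands"]}

```bash
mkdir -p pics; cat > h.py <<'E'
import numpy as np, cv2
from cell import get_obs, read_camera, sign_off, grip_depth
def cloud(c):
    d=c["depth"]; v,u=np.mgrid[0:400,0:640]
    P=np.stack([(u-c["cx"])/c["fx"]*d,(v-c["cy"])/c["fy"]*d,d],-1)
    W=(P-np.array(c["t"]))@np.array(c["R"]); W[d==0]=np.nan
    return W
def save(c,n): cv2.imwrite(f"pics/{n}.png",cv2.cvtColor(c["pixels"],cv2.COLOR_RGB2BGR))
E
python3 - <<'E'
from h import *
o=get_obs(); print(o, grip_depth if not callable(grip_depth) else grip_depth())
for n in("top","side"):
    c=read_camera(n); save(c,n+"0"); np.savez(n+"0.npz",W=cloud(c),p=c["pixels"])
    print(n,-np.array(c["R"]).T@c["t"],c["fx"])
E
```

```text
{'t': 0.0, 'q': array([ 1.15386791e+00,  3.59506260e-01,  1.51145620e+00,  1.17551293e-05,
        1.27248888e+00, -1.15098791e-01]), 'joint_velocities': array([-0.00097529, -0.00120388, -0.00060548,  0.0016981 ,  0.00049117,
       -0.00060274]), 'joint_efforts': array([-4.58297200e-04, -5.27635717e+01, -2.78616053e+01, -5.76506045e-04,
        1.34437135e-02,  7.75891607e-06]), 'eef_pos': array([0.17805983, 0.57219163, 0.20084384]), 'orientation': array([-2.49731096e-04,  1.50344256e-01,  9.88633269e-01, -8.95177377e-04]), 'wrist_force': array([ 0.77338786,  0.83834137, -0.42492391]), 'torque': array([ 0.07032642,  0.02013423, -0.00092615]), 'grip_force': 0.0, 'grip_width': 0.08560428492528556} 0.0187
top [0.44963383 0.04116303 1.33341919] 456.27132097632744
side [-0.24159272 -0.72364511  0.93767522] 470.6295044563039
```

View pics/top0.png

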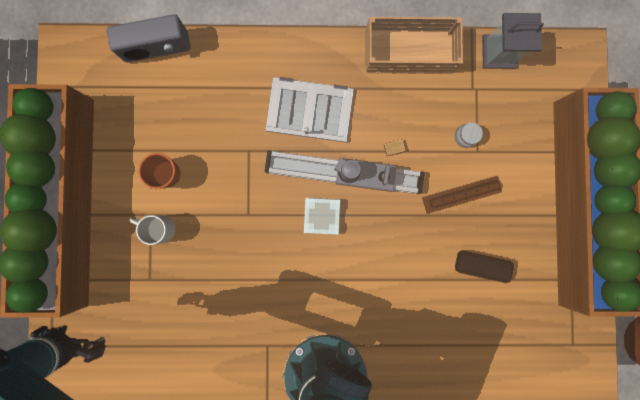

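View pics/side0.png

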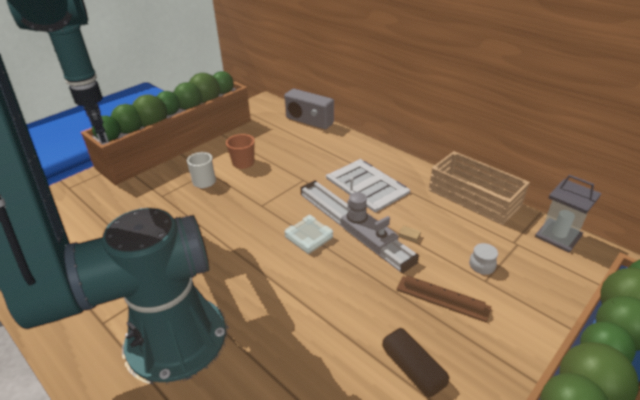

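The top view shows the rail from (268,162) to (422,182), the lamp cap at (349,170), the knob near (382,178), and the stand centred at (310,110) with the pin near (307,130). The side view agrees. Next I'll measure these from the depth.

```bash
python3 - <<'E'
from h import *
d=np.load("top0.npz"); W=d["W"]; p=d["p"]
cv2.imwrite("pics/topc.png",cv2.resize(cv2.cvtColor(p[70:200,250:440],cv2.COLOR_RGB2BGR),None,fx=4,fy=4,interpolation=cv2.INTER_CUBIC))
z=W[...,2]; V,U=np.mgrid[0:400,0:640]
def reg(n,lo,hi,u0,u1,v0,v1):
    m=(z>lo)&(z<hi)&(U>=u0)&(U<u1)&(V>=v0)&(V<v1)
    Q=W[m]; 
    if len(Q)<3: print(n,len(Q)); return Q
    r=cv2.minAreaRect(Q[:,:2].astype(np.float32)*1000)
    print(n,len(Q),Q.mean(0).round(4),"rect",np.round(r[0],1),np.round(r[1],1),round(r[2],1)); return Q
reg("cap",.108,.13,330,370,145,190)
reg("knob",.09,.107,370,400,160,200)
reg("hood",.07,.088,325,400,145,200)
reg("carr",.038,.052,320,425,150,200)
reg("rail",.024,.06,262,430,145,198)
reg("railonly",.024,.035,262,430,145,198)
reg("stand",.008,.024,260,360,70,146)
q=reg("pin",.03,.08,260,360,70,146)
print(np.c_[U,V].shape)
m=(z>.03)&(z<.08)&(U>=260)&(U<360)&(V>=70)&(V<146); print(U[m],V[m],W[m].round(3))
E
```

```text
cap 282 [ 0.5839 -0.0658  0.1183] rect [584.4 -66.4] [48.6 49.1] 89.0
knob 83 [ 0.5708 -0.1646  0.0978] rect [ 570.2 -164.8] [12.  50.2] 80.9
hood 110 [ 0.5899 -0.0593  0.0801] rect [579.8 -92.5] [141.1  55.3] 78.6
carr 970 [ 0.572  -0.1284  0.0444] rect [ 572.8 -151.1] [236.1  74.6] 82.0
rail 2045 [ 0.5806 -0.0762  0.037 ] rect [604.5 -55.6] [456.6 128.7] 85.9
railonly 985 [ 0.5894 -0.0237  0.0294] rect [604.4 -55.6] [456.5 128.7] 85.9
stand 2739 [0.7756 0.0442 0.0125] rect [765.4  46.7] [240.1 179.3] 82.3
pin 20 [0.7003 0.0549 0.0591] rect [701.3  54.9] [11.2  9. ] 89.1
(400, 1280)
[305 306 307 304 305 306 307 308 304 305 306 307 308 305 306 307 305 306
 307 306] [128 128 128 129 129 129 129 129 130 130 130 130 130 131 131 131 132 132
 132 133] [[0.706 0.058 0.061]
 [0.705 0.055 0.064]
 [0.706 0.052 0.061]
 [0.702 0.06  0.064]
 [0.702 0.058 0.063]
 [0.702 0.055 0.068]
 [0.701 0.052 0.07 ]
 [0.703 0.049 0.061]
 [0.699 0.06  0.067]
 [0.699 0.058 0.068]
 [0.7   0.055 0.063]
 [0.7   0.052 0.064]
 [0.7   0.049 0.06 ]
 [0.698 0.058 0.06 ]
 [0.697 0.055 0.063]
 [0.698 0.052 0.06 ]
 [0.698 0.058 0.045]
 [0.697 0.055 0.049]
 [0.698 0.052 0.043]
 [0.697 0.055 0.03 ]]
```

View pics/topc.png

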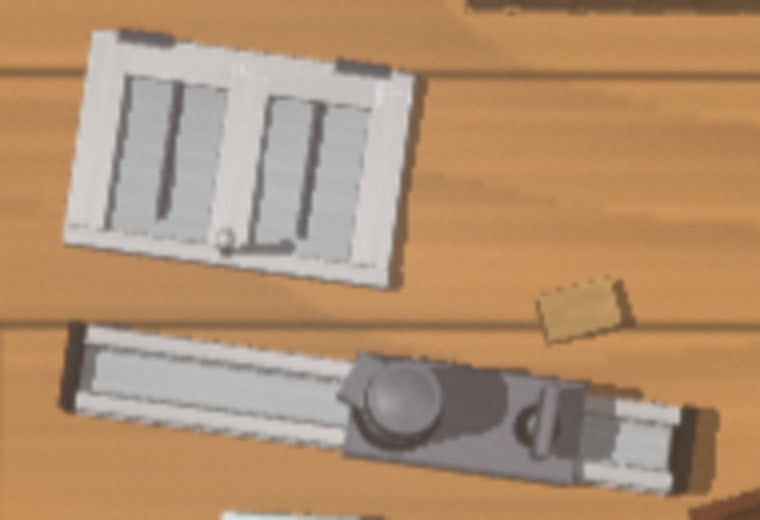

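Checks: knob to lamp is 99.8 mm (given 100), and the pin is 99 mm off the rail line (given 100). Rail yaw is about -8°. The lamp needs about +136 mm of travel along the rail. Next: the hood direction and a finer yaw.

```bash
python3 - <<'E'
from h import *
cap=np.array([.5842,-.0662])
for n in("top","side"):
    W=np.load(n+"0.npz")["W"].reshape(-1,3); W=W[~np.isnan(W[:,0])]
    r=np.hypot(*(W[:,:2]-cap).T)
    Q=W[(r>.027)&(r<.046)&(W[:,2]>.055)&(W[:,2]<.087)]
    a=np.degrees(np.arctan2(Q[:,1]-cap[1],Q[:,0]-cap[0])); print(n,len(Q),np.percentile(a,[0,10,50,90,100]).round(1))
    rr=np.hypot(*(Q[:,:2]-cap).T); f=rr>.036; print(" far",f.sum(),a[f].min() if f.any() else 0,a[f].max() if f.any() else 0)
    C=W[(r<.035)&(W[:,2]>.112)&(W[:,2]<.125)]; print(" cap circle",cv2.minEnclosingCircle(C[:,:2].astype(np.float32)*1000))
    S=W[(W[:,2]>.010)&(W[:,2]<.021)&(W[:,0]>.69-.14*W[:,1]-.0)&(W[:,0]<.9)&(abs(W[:,1]-.04)<.16)]
    print(" stand",cv2.minAreaRect(S[:,:2].astype(np.float32)*1000))
    k=np.array([.5703,-.1648]); K=W[(np.hypot(*(W[:,:2]-k).T)<.032)&(W[:,2]>.092)&(W[:,2]<.106)]
    print(" knob",cv2.minAreaRect(K[:,:2].astype(np.float32)*1000))
    A=W[(W[:,2]>.026)&(W[:,2]<.05)&(abs(W[:,0]-.605-.14*(W[:,1]+.0))<.06)&(W[:,1]<.2)&(W[:,1]>-.32)]
    print(" rail",cv2.minAreaRect(A[:,:2].astype(np.float32)*1000))
    P=W[(np.hypot(W[:,0]-.701,W[:,1]-.055)<.014)&(W[:,2]>.03)&(W[:,2]<.075)]; print(" pin",len(P),np.median(P,0).round(4))
E
```

```text
top 77 [25.9 37.2 63.1 85.4 94.8]
 far 30 33.762992434207675 85.70399629032352
 cap circle ((584.4878540039062, -66.32601928710938), 25.120126724243164)
 stand ((772.3887939453125, 45.57274627685547), (239.46519470214844, 163.91429138183594), 82.12468719482422)
 knob ((570.2383422851562, -164.84837341308594), (12.005034446716309, 50.246307373046875), 80.89678192138672)
 rail ((583.2127685546875, -77.95780944824219), (503.49713134765625, 81.9281005859375), 80.21809387207031)
 pin 20 [0.6997 0.0549 0.0619]
side 74 [-179.  -169.3 -118.8   86.3  174.7]
 far 10 79.61513273145829 86.58245605357178
 cap circle ((582.43896484375, -67.77857971191406), 27.02008628845215)
 stand ((771.8692626953125, 44.169830322265625), (241.09429931640625, 167.72132873535156), 82.46436309814453)
 knob ((568.2227783203125, -166.71145629882812), (13.4587984085083, 50.55585861206055), 82.3768539428711)
 rail ((582.7205810546875, -77.66171264648438), (504.2464294433594, 82.94429779052734), 80.49974822998047)
 pin 31 [0.6975 0.0515 0.0527]
```

Lamp yaw is about 60°, so it needs about -68° to reach -8°. I'll turn the lamp head first, while the carriage is still clamped at its start place, then work the knob. Moving to above the lamp now.

step_arm:
  commands: [1,-1.6,0,0,1,2,-3.2,0,0,1,3,-4.8,0,0,1,4,-6.4,0,0,1,5,-8,0,0,1,6,-9.6,0,0,1,7,-11.2,0,0,1,8,-12.8,0,0,1]
  newtons: 40

```text
t: 0.9
eef_pos: [0.3788, 0.2511, 0.2016]
orientation: [-0.0, 0.15, 0.989, -0.0]
wrist_force: [0.6, 0.8, 0.5]
grip_width: 0.0854
grip_force: 0.0
```

step_arm:
  commands: [1,-1.6,0,0,1,2,-3.2,0,0,1,3,-4.8,0,0,1,4,-6.4,0,0,1,5,-8,0,0,1,6,-9.6,0,0,1,7,-11.2,0,0,1,8.2,-12.8,0,0,1]

```text
t: 1.7
eef_pos: [0.5832, -0.0689, 0.2013]
orientation: [-0.001, 0.151, 0.989, 0.0]
wrist_force: [0.4, -0.0, 0.0]
grip_width: 0.0855
grip_force: 0.0
```

step_arm:
  commands: [0.04,0.04,-1.5,0,1,0.04,0.04,-3,0,1,0.04,0.04,-4,0,1,0.04,0.04,-4.45,0,1,0.04,0.04,-4.45,0,0,0.04,0.04,-4.45,0,-0.5,0.04,0.04,-4.45,0,-0.5,0.04,0.04,-4.45,0,-0.5]
  newtons: 30

```text
t: 2.5
eef_pos: [0.5855, -0.0663, 0.092]
orientation: [0.001, 0.15, 0.989, -0.0]
wrist_force: [-0.3, -0.2, 0.5]
grip_width: 0.0279
grip_force: 0.0
```

Unexpected: the opening is 28 mm with no force. I'll look.

```bash
python3 - <<'E'
from h import *
o=get_obs(); print(o["eef_pos"],o["grip_width"],o["grip_force"])
c=read_camera("side"); s=c["pixels"][140:290,270:470]; w=read_camera("wrist")["pixels"]
s=cv2.resize(s,(533,400),interpolation=cv2.INTER_CUBIC); w=cv2.resize(w,(0,0),fx=.41,fy=.41)
w=cv2.copyMakeBorder(w,0,400-w.shape[0],0,0,cv2.BORDER_CONSTANT)
cv2.imwrite("pics/a.png",cv2.cvtColor(np.hstack([s,w]),cv2.COLOR_RGB2BGR))
E
```

```text
[ 0.58550214 -0.06627974  0.09195008] 0.027880896502841646 0.0
```

View pics/a.png

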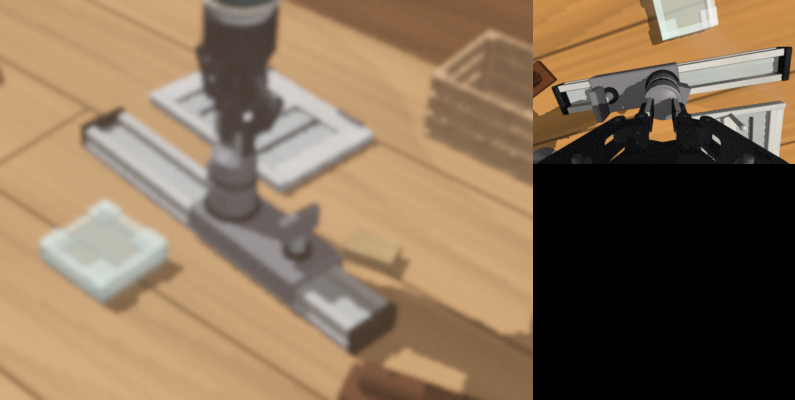

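In the side crop, the fingertips look to be over or behind the cap top at (230,165), not around it. The opening matches the reported 28 mm. I'll measure the gap from depth.

```bash
python3 - <<'E'
from h import *
for n in("side","top","wrist"):
    c=read_camera(n); W=cloud(c)
    if n!="wrist": save(c,"b"+n)
    m=(np.hypot(W[...,0]-.585,W[...,1]+.066)<.07)&(W[...,2]>.06)
    Q=W[m]; print(n,len(Q),(-np.array(c["R"]).T@c["t"]).round(3))
    for lo in np.arange(.06,.24,.012):
        q=Q[(Q[:,2]>=lo)&(Q[:,2]<lo+.012)]
        if len(q): print("  z%.3f"%lo,len(q),q[:,:2].min(0).round(3),q[:,:2].max(0).round(3),q[:,:2].mean(0).round(3))
c=read_camera("wrist"); cv2.imwrite("pics/w1.png",cv2.cvtColor(c["pixels"],cv2.COLOR_RGB2BGR))
E
```

```text
side 4118 [-0.242 -0.724  0.938]
  z0.060 63 [ 0.555 -0.095] [ 0.599 -0.023] [ 0.57  -0.077]
  z0.072 77 [ 0.554 -0.095] [ 0.602 -0.025] [ 0.57  -0.074]
  z0.084 59 [ 0.556 -0.092] [ 0.6   -0.051] [ 0.569 -0.079]
  z0.096 62 [ 0.557 -0.093] [ 0.598 -0.052] [ 0.569 -0.079]
  z0.108 113 [ 0.556 -0.092] [ 0.605 -0.041] [ 0.574 -0.074]
  z0.120 46 [ 0.566 -0.092] [ 0.591 -0.048] [ 0.577 -0.068]
  z0.132 44 [ 0.567 -0.093] [ 0.592 -0.047] [ 0.578 -0.071]
  z0.144 38 [ 0.57  -0.092] [ 0.591 -0.049] [ 0.577 -0.072]
  z0.156 36 [ 0.564 -0.096] [ 0.588 -0.04 ] [ 0.577 -0.063]
  z0.168 84 [ 0.56  -0.115] [ 0.595 -0.019] [ 0.576 -0.072]
  z0.180 80 [ 0.558 -0.12 ] [ 0.59  -0.014] [ 0.574 -0.075]
  z0.192 87 [ 0.555 -0.126] [ 0.594 -0.007] [ 0.573 -0.07 ]
  z0.204 106 [ 0.554 -0.131] [ 0.596 -0.006] [ 0.572 -0.075]
  z0.216 136 [ 0.552 -0.132] [ 0.598 -0.004] [ 0.569 -0.09 ]
  z0.228 54 [ 0.561 -0.109] [ 0.582 -0.054] [ 0.569 -0.094]
top 3646 [0.45  0.041 1.333]
  z0.060 9 [ 0.559 -0.062] [ 0.572 -0.043] [ 0.564 -0.052]
  z0.072 12 [ 0.558 -0.078] [ 0.577 -0.042] [ 0.564 -0.059]
  z0.084 10 [ 0.
[... 777 characters left out ...]
41] [ 0.564 -0.06 ]
  z0.096 408 [ 0.559 -0.085] [ 0.58  -0.041] [ 0.564 -0.059]
  z0.108 2837 [ 0.559 -0.089] [ 0.609 -0.041] [ 0.575 -0.063]
  z0.120 2561 [ 0.566 -0.087] [ 0.605 -0.042] [ 0.582 -0.066]
  z0.132 842 [ 0.569 -0.088] [ 0.598 -0.041] [ 0.578 -0.064]
  z0.144 894 [ 0.569 -0.088] [ 0.598 -0.041] [ 0.578 -0.064]
  z0.156 1939 [ 0.561 -0.103] [ 0.599 -0.023] [ 0.578 -0.065]
  z0.168 7178 [ 0.559 -0.114] [ 0.607 -0.017] [ 0.58  -0.065]
  z0.180 6731 [ 0.557 -0.115] [ 0.608 -0.011] [ 0.579 -0.065]
  z0.192 13911 [ 0.555 -0.122] [ 0.608 -0.005] [ 0.575 -0.064]
  z0.204 13757 [ 0.553 -0.126] [ 0.595 -0.001] [ 0.572 -0.063]
  z0.216 2375 [ 0.559 -0.08 ] [ 0.573 -0.042] [ 0.566 -0.061]
```

View pics/w1.png

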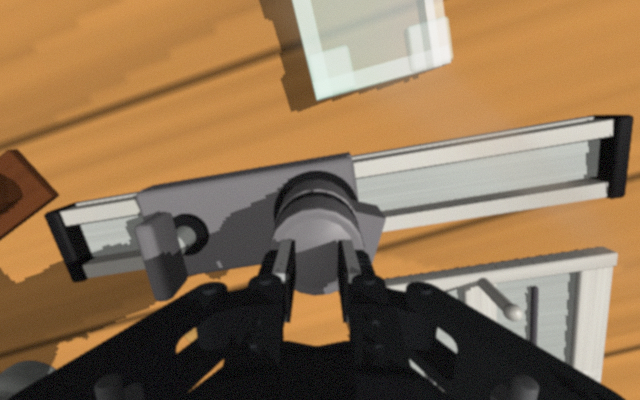

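The wrist view shows both fingertips over the cap (tips at (285,245) and (350,265)), apparently on or above its top face. I'll check the opening now and where the fingertips really are.

```bash
python3 - <<'E'
from h import *
o=get_obs(); print(o["t"],o["eef_pos"],o["grip_width"],o["grip_force"],o["wrist_force"],o["torque"])
c=read_camera("wrist"); W=cloud(c)
# finger pixels: dark; print z along columns of left and right finger
for u in(272,285,292,345,352,365):
    print(u,[(v,*W[v,u].round(3)) for v in range(225,330,10)])
E
```

```text
2.8 [ 0.58445516 -0.06615401  0.09071623] 0.02159443072473695 0.0 [ 0.31175797  0.35523    -0.50734788] [-0.01531922  0.00224431  0.03817397]
272 [(225, np.float64(0.584), np.float64(-0.102), np.float64(0.045)), (235, np.float64(0.591), np.float64(-0.104), np.float64(0.046)), (245, np.float64(0.572), np.float64(-0.087), np.float64(0.118)), (255, np.float64(0.572), np.float64(-0.084), np.float64(0.133)), (265, np.float64(0.572), np.float64(-0.083), np.float64(0.142)), (275, np.float64(0.568), np.float64(-0.079), np.float64(0.161)), (285, np.float64(0.568), np.float64(-0.078), np.float64(0.168)), (295, np.float64(0.569), np.float64(-0.077), np.float64(0.173)), (305, np.float64(0.564), np.float64(-0.073), np.float64(0.187)), (315, np.float64(0.565), np.float64(-0.073), np.float64(0.191)), (325, np.float64(0.565), np.float64(-0.073), np.float64(0.195))]
285 [(225, np.float64(0.564), np.float64(-0.077), np.float64(0.118)), (235, np.float64(0.569), np.float64(-0.078), np.float64(0.119)), (245, np.float64(0.569), np.float64(-0.077), np.float64(0.131)), (255, np.float64(0.57), np.float64(-0.
[... 2638 characters left out ...]
t64(0.59), np.float64(-0.036), np.float64(0.081)), (235, np.float64(0.597), np.float64(-0.038), np.float64(0.082)), (245, np.float64(0.604), np.float64(-0.039), np.float64(0.081)), (255, np.float64(0.584), np.float64(-0.043), np.float64(0.133)), (265, np.float64(0.584), np.float64(-0.044), np.float64(0.143)), (275, np.float64(0.577), np.float64(-0.045), np.float64(0.163)), (285, np.float64(0.578), np.float64(-0.047), np.float64(0.168)), (295, np.float64(0.577), np.float64(-0.047), np.float64(0.175)), (305, np.float64(0.572), np.float64(-0.048), np.float64(0.187)), (315, np.float64(0.572), np.float64(-0.049), np.float64(0.192)), (325, np.float64(0.572), np.float64(-0.049), np.float64(0.196))]
```

```bash
python3 - <<'E'
from h import *
for n in("side","top"):
    W=np.load(n+"0.npz")["W"].reshape(-1,3)
    m=(np.hypot(W[:,0]-.178,W[:,1]-.572)<.075)&(W[:,2]>.13)&(W[:,2]<.36); Q=W[m]
    for lo in np.arange(.13,.36,.012):
        q=Q[(Q[:,2]>=lo)&(Q[:,2]<lo+.012)]
        if len(q): print(n,"z%.3f"%lo,len(q),q[:,:2].min(0).round(3),q[:,:2].max(0).round(3))
E
```

```text
side z0.238 16 [0.155 0.521] [0.199 0.617]
side z0.250 45 [0.154 0.51 ] [0.198 0.616]
side z0.262 34 [0.153 0.513] [0.174 0.529]
side z0.274 18 [0.154 0.514] [0.182 0.622]
side z0.286 22 [0.145 0.499] [0.175 0.526]
side z0.298 34 [0.146 0.498] [0.184 0.544]
side z0.310 53 [0.145 0.498] [0.185 0.561]
side z0.322 77 [0.147 0.499] [0.2   0.587]
side z0.334 106 [0.146 0.501] [0.202 0.592]
side z0.346 55 [0.149 0.502] [0.184 0.549]
side z0.358 7 [0.146 0.536] [0.199 0.559]
top z0.238 17 [0.169 0.523] [0.203 0.614]
top z0.250 39 [0.163 0.517] [0.205 0.624]
top z0.262 35 [0.166 0.516] [0.204 0.618]
top z0.274 20 [0.168 0.516] [0.205 0.616]
top z0.286 94 [0.145 0.499] [0.212 0.637]
top z0.298 147 [0.147 0.499] [0.213 0.639]
top z0.310 102 [0.146 0.5  ] [0.212 0.635]
top z0.322 113 [0.147 0.502] [0.211 0.636]
top z0.334 205 [0.147 0.502] [0.211 0.637]
top z0.346 84 [0.148 0.507] [0.21  0.635]
top z0.358 11 [0.159 0.534] [0.214 0.564]
```

step_arm:
  commands: [0,0,0,0,0,0,0,0,0,1,0,0,0,0,1,0,0,0,0,1,0,0,0,0,1,0,0,0,0,1]

```text
t: 3.45
eef_pos: [0.5843, -0.0662, 0.0904]
orientation: [-0.0, 0.15, 0.989, -0.0]
wrist_force: [-0.1, 0.3, 0.9]
grip_width: 0.0852
grip_force: 0.0
```

At the start, the open fingertips stood 38 mm above the reported TCP, where 13 mm was expected. The fingers really end about 25 mm short of the stated TCP, so my grip closed just over the cap. I'll lower by 25 mm more and close again.

step_arm:
  commands: [0,0,-0.5,0,1,0,0,-1.0,0,1,0,0,-1.1,0,1,0,0,-1.1,0,0.3,0,0,-1.1,0,0,0,0,-1.1,0,0,0,0,-1.1,0,0,0,0,-1.1,0,0]
  newtons: 40

```text
t: 4.25
eef_pos: [0.5846, -0.066, 0.0633]
orientation: [0.0, 0.15, 0.989, 0.0]
wrist_force: [-0.1, 1.1, 1.8]
grip_width: 0.0499
grip_force: 41.6
```

The cap is gripped (50 mm, 42 N). Turning the lamp head -68°.

step_arm:
  commands: [0,0,0,-1,0,0,0,0,-2,0,0,0,0,-3,0,0,0,0,-4,0,0,0,0,-5,0,0,0,0,-6,0,0,0,0,-7,0,0,0,0,-8,0]

```text
t: 5.05
eef_pos: [0.5846, -0.0661, 0.0634]
orientation: [0.0, 0.481, 0.877, 0.0]
wrist_force: [-0.3, 1.0, 3.0]
grip_width: 0.0499
grip_force: 41.6
```

step_arm:
  commands: [0,0,0,-1,0,0,0,0,-2,0,0,0,0,-3,0,0,0,0,-4,0,0,0,0,-5,0,0,0,0,-5.6,0,0,0,0,-5.6,0,0,0,0,-5.6,0]

```text
t: 5.85
eef_pos: [0.5846, -0.0661, 0.0633]
orientation: [0.0, 0.677, 0.736, 0.0]
wrist_force: [-0.1, 1.0, 4.5]
grip_width: 0.0499
grip_force: 41.8
```

step_arm:
  commands: [0,0,0,0,1,0,0,0,0,1,0,0,0,0,1,0,0,1,0,1,0,0,2.5,0,1,-0.5,-2,3.5,0,1,-1,-4,3.5,-1.7,1,-1,-4,3.5,-3.4,1]

```text
t: 6.65
eef_pos: [0.5594, -0.1711, 0.1519]
orientation: [0.002, 0.781, 0.624, -0.0]
wrist_force: [0.1, 0.3, 0.0]
grip_width: 0.0851
grip_force: 0.0
```

```bash
python3 - <<'E'
from h import *
from scipy.optimize import minimize
cap=np.array([.5842,-.0664])
for n in("top","side","wrist"):
    c=read_camera(n); W=cloud(c)
    if n=="wrist": save(c,"w2")
    W=W.reshape(-1,3); W=W[~np.isnan(W[:,0])]
    d=W[:,:2]-cap; r=np.hypot(*d.T)
    m=(r>.027)&(r<.05)&(W[:,2]>.055)&(W[:,2]<.086); D=d[m]; a=np.degrees(np.arctan2(D[:,1],D[:,0]))
    f=r[m]>.034; print(n,m.sum(),f.sum(),np.percentile(a[f],[0,5,50,95,100]).round(1) if f.any() else "", r[m].max())
    T=m&(W[:,2]>.076)&(r>.029); 
    if T.sum()>8:
        Q=d[T].astype(np.float32)*1000; print("  top face",len(Q),cv2.minAreaRect(Q))
    print("  cap",cv2.minEnclosingCircle(W[(r<.04)&(W[:,2]>.114)&(W[:,2]<.123)][:,:2].astype(np.float32)*1000))
o=get_obs();print(o["eef_pos"],o["q"])
E
```

```text
top 62 41 [-34.7 -30.1  -5.5  17.4  20. ] 0.043629306358418364
  top face 53 ((34.21965026855469, -3.7480602264404297), (33.32373809814453, 16.411771774291992), 88.98453521728516)
  cap ((584.0773315429688, -66.02762603759766), 25.361461639404297)
side 113 30 [-40.2 -38.5 -32.1  -9.9  -5. ] 0.046433654899787194
  top face 26 ((4.4928741455078125, -13.324817657470703), (24.79680061340332, 72.35655975341797), 85.80941009521484)
  cap ((582.9705200195312, -68.6307144165039), 27.246061325073242)
wrist 1001 634 [-39.  -34.6 -10.5  15.3  20.1] 0.04430774267392648
  top face 881 ((32.19273376464844, -4.915256500244141), (34.63358688354492, 17.507028579711914), 80.53710174560547)
  cap ((584.3106079101562, -66.69902038574219), 25.517976760864258)
[ 0.55909426 -0.16666487  0.15033825] [-4.08298793e-01  3.85708349e-01  1.60740927e+00  3.34985954e-04
  1.14875189e+00 -1.95398588e-01]
```

View pics/w2.png

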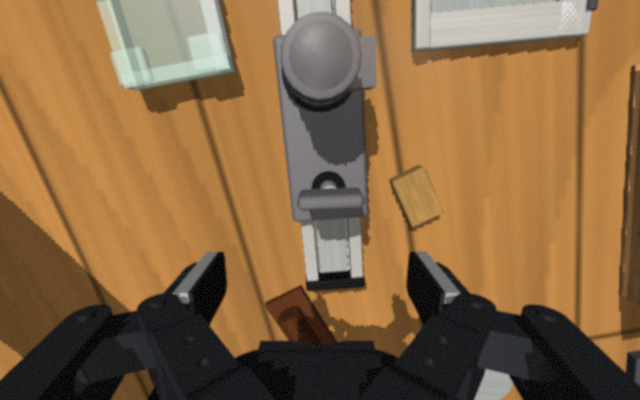

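The wrist view shows the hood at (370,62) pointing across the rail towards the stand. Its yaw measures about -9° against -8° for the stand, which is good. The knob bar is at (332,200). Rotating -86.5° and moving over the knob.

step_arm:
  commands: [0.2,0.04,0,-1.6,1,0.45,0.04,0,-3.2,1,0.45,0.04,0,-4.8,1,0.45,0.04,0,-6.4,1,0.45,0.04,0,-8,1,0.45,0.04,0,-9.6,1,0.45,0.04,0,-11.2,1,0.45,0.04,0,-12.8,1]

```text
t: 7.6
eef_pos: [0.5706, -0.1633, 0.1498]
orientation: [-0.001, 0.993, 0.12, -0.0]
wrist_force: [-0.5, 0.5, 0.0]
grip_width: 0.0854
grip_force: 0.0
```

step_arm:
  commands: [0,0,0,-1.6,1,0,0,0,-3.2,1,0,0,0,-4.5,1,0,0,-1.5,-4.5,1,0,0,-3,-4.5,1,0,0,-4.2,-4.5,1,0,0,-4.2,-4.5,1,0,0,-4.2,-4.5,1]

```text
t: 8.4
eef_pos: [0.5704, -0.164, 0.0452]
orientation: [-0.0, 0.997, -0.075, -0.001]
wrist_force: [1.9, 0.1, 1.2]
grip_width: 0.0855
grip_force: 0.0
```

step_arm:
  commands: [0,0,0,0,0,0,0,0,0,-1,0,0,0,0,-1,0,0,0,0,-1,0,0,0,0,-1,0,0,0,0,-1,0,0,0,0,-1,0,0,0,0,-1]
  newtons: 60

```text
t: 9.2
eef_pos: [0.5709, -0.1651, 0.0461]
orientation: [-0.0, 0.997, -0.077, 0.0]
wrist_force: [-0.3, 0.9, 5.0]
grip_width: 0.0106
grip_force: 60.3
```

The bar is gripped. Turning anticlockwise 72° (1.25 rad).

step_arm:
  commands: [0,0,0,1,-1,0,0,0,2,-1,0,0,0,3,-1,0,0,0,4,-1,0,0,0,5,-1,0,0,0,6,-1,0,0,0,7,-1,0,0,0,8,-1]

```text
t: 10.0
eef_pos: [0.5709, -0.1653, 0.046]
orientation: [0.0, 0.963, 0.271, 0.0]
wrist_force: [-0.8, 1.6, 5.8]
grip_width: 0.0113
grip_force: 60.4
```

step_arm:
  commands: [0,0,0,1,-1,0,0,0,2,-1,0,0,0,3,-1,0,0,0,4,-1,0,0,0,5,-1,0,0,0,6,-1,0,0,0,6.4,-1,0,0,0,6.4,-1]

```text
t: 10.8
eef_pos: [0.571, -0.1654, 0.046]
orientation: [0.0, 0.852, 0.524, 0.0]
wrist_force: [-1.2, 0.4, 6.1]
grip_width: 0.0111
grip_force: 60.4
```

```bash
python3 - <<'E'
from h import *
o=get_obs(); print(o["eef_pos"],o["q"],o["wrist_force"],o["torque"],o["grip_width"])
W=cloud(read_camera("wrist")).reshape(-1,3)
d=W[:,:2]-[.5842,-.0664]; r=np.hypot(*d.T)
print(cv2.minEnclosingCircle(W[(r<.05)&(W[:,2]>.114)&(W[:,2]<.123)][:,:2].astype(np.float32)*1000))
E
```

```text
[ 0.57099608 -0.16540468  0.04602807] [-3.98120518e-01  5.25668522e-01  1.67742757e+00 -3.36536296e-06
  9.37607418e-01  6.90156826e-02] [-1.21376725  0.44007804  6.07170162] [0.1085021  0.10936948 0.12240271] 0.011064498611240873
((584.09326171875, -67.18226623535156), 25.34603500366211)
```

step_arm:
  commands: [0.014,0.1,0,0,-1,0.028,0.2,0,0,-1,0.042,0.3,0,0,-1,0.056,0.4,0,0,-1,0.07,0.5,0,0,-1,0.084,0.6,0,0,-1,0.098,0.7,0,0,-1,0.112,0.8,0,0,-1]

```text
t: 11.65
eef_pos: [0.5736, -0.1459, 0.046]
orientation: [0.001, 0.852, 0.524, -0.0]
wrist_force: [-1.5, -2.2, 5.0]
grip_width: 0.011
grip_force: 60.4
```

It slides freely at about 2 N. Sliding 110 mm more.

step_arm:
  commands: [0.084,0.6,0,0,-1,0.168,1.2,0,0,-1,0.252,1.8,0,0,-1,0.336,2.4,0,0,-1,0.42,3.0,0,0,-1,0.504,3.6,0,0,-1,0.56,4.0,0,0,-1,0.6,4.3,0,0,-1]

```text
t: 12.45
eef_pos: [0.5883, -0.0377, 0.046]
orientation: [0.0, 0.852, 0.524, -0.0]
wrist_force: [-2.7, -2.7, 7.9]
grip_width: 0.0107
grip_force: 60.5
```

```bash
cat > m.py <<'E'
from h import *
o=get_obs(); print(o["eef_pos"],o["q"].round(3),o["wrist_force"].round(1),o["torque"].round(3),o["grip_width"])
for n in("top","wrist","side"):
    W=cloud(read_camera(n)).reshape(-1,3); W=W[~np.isnan(W[:,0])]
    cap=np.array([.603,.068])
    for _ in range(3):
        r=np.hypot(*(W[:,:2]-cap).T); Q=W[(r<.03)&(W[:,2]>.114)&(W[:,2]<.123)]
        if len(Q)<10: break
        cap=np.array(cv2.minEnclosingCircle(Q[:,:2].astype(np.float32)*1000)[0])/1000
    P=W[(np.hypot(W[:,0]-.701,W[:,1]-.055)<.016)&(W[:,2]>.056)&(W[:,2]<.075)]
    r=np.hypot(*(W[:,:2]-cap).T); H=W[(r>.029)&(r<.05)&(W[:,2]>.076)&(W[:,2]<.086)]
    print(n,len(Q),cap.round(4),"pin",len(P),P.mean(0).round(4) if len(P) else "")
    if len(P):
        for a in(7.7,8.1):
            e=np.array([np.sin(np.radians(a)),np.cos(np.radians(a))]); print("   to go mm",((P.mean(0)[:2]-cap)@e*1000).round(1), "across",((P.mean(0)[:2]-cap)@[e[1],-e[0]]*1000).round(1))
    if len(H)>20: print("   hood",cv2.minAreaRect((H[:,:2]-cap).astype(np.float32)*1000))
E
python3 m.py
```

```text
[ 0.58834471 -0.03765535  0.04602083] [-1.800e-01  5.210e-01  1.688e+00 -1.000e-03  9.330e-01  2.880e-01] [-2.7 -2.7  7.9] [-0.347  0.409 -0.008] 0.01066263417613526
top 242 [0.6018 0.0613] pin 16 [0.701  0.0549 0.0634]
   to go mm 7.0 across 99.2
   to go mm 7.7 across 99.2
   hood ((33.52290344238281, -4.450962066650391), (33.500179290771484, 14.853571891784668), 84.9670639038086)
wrist 15733 [0.6016 0.0619] pin 0 
   hood ((33.085838317871094, -8.445643424987793), (28.126419067382812, 16.796188354492188), 75.67970275878906)
side 106 [0.601  0.0599] pin 0
```

Top and side agree on 7.5 mm more. Nudging, then re-measuring.

step_arm:
  commands: [0.014,0.1,0,0,-1,0.028,0.2,0,0,-1,0.042,0.3,0,0,-1,0.042,0.3,0,0,-1,0.042,0.3,0,0,-1]

```text
t: 13.1
eef_pos: [0.5893, -0.0303, 0.046]
orientation: [0.0, 0.852, 0.524, -0.0]
wrist_force: [-2.6, 0.1, 6.2]
grip_width: 0.0114
grip_force: 60.6
```

```bash
python3 m.py
```

```text
[ 0.58934833 -0.03029809  0.04601544] [-0.168  0.521  1.687 -0.     0.934  0.3  ] [-2.6  0.1  6.2] [0.043 0.342 0.111] 0.011424989149439475
top 237 [0.6028 0.0684] pin 16 [0.7008 0.0549 0.0645]
   to go mm -0.3 across 99.0
   to go mm 0.4 across 99.0
   hood ((33.16876220703125, -4.8275909423828125), (33.684165954589844, 14.805290222167969), 82.15635681152344)
wrist 15772 [0.6023 0.0684] pin 0 
   hood ((33.1122932434082, -9.017961502075195), (27.938907623291016, 17.081579208374023), 74.55302429199219)
side 104 [0.6015 0.0711] pin 0
```

The lamp is level within 0.5 mm and the hood is at about -8°. Now clamping clockwise.

step_arm:
  commands: [0,0,0,-1.5,-1,0,0,0,-3,-1,0,0,0,-4.5,-1,0,0,0,-6,-1,0,0,0,-7.5,-1,0,0,0,-9,-1,0,0,0,-10.5,-1,0,0,0,-12,-1]

```text
t: 14.05
eef_pos: [0.5892, -0.0301, 0.046]
orientation: [-0.0, 1.0, 0.025, -0.0]
wrist_force: [-2.1, 0.3, 7.4]
grip_width: 0.0108
grip_force: 60.5
```

step_arm:
  commands: [0,0,0,-1,-1,0,0,0,-2,-1,0,0,0,-3,-1,0,0,0,-3,-1]

```text
t: 14.45
eef_pos: [0.5892, -0.03, 0.046]
orientation: [-0.0, 0.995, -0.104, -0.0]
wrist_force: [-2.7, 0.1, 7.4]
grip_width: 0.0108
grip_force: 60.6
```

```bash
cat > s.py <<'E'
from h import *
o=get_obs(); q=o["orientation"]; print(o["eef_pos"].round(4),o["q"].round(3),"F",o["wrist_force"].round(1),"T",o["torque"].round(3),"w",round(o["grip_width"],4),"yaw",round(2*np.degrees(np.arctan2(q[2],q[1]))-90,1))
E
python3 s.py
```

```text
[ 0.5892 -0.03    0.046 ] [-0.168  0.521  1.687  0.     0.934  1.612] F [-2.7  0.1  7.4] T [ 0.175  0.32  -0.102] w 0.0108 yaw -102.0
```

step_arm:
  commands: [0,0,0,-1,-1,0,0,0,-2,-1,0,0,0,-3,-1,0,0,0,-4,-1,0,0,0,-4,-1]

```text
t: 14.95
eef_pos: [0.5892, -0.03, 0.046]
orientation: [-0.0, 0.961, -0.275, -0.0]
wrist_force: [-1.8, 1.5, 6.2]
grip_width: 0.011
grip_force: 60.6
```

```bash
python3 s.py
```

```text
[ 0.5892 -0.03    0.046 ] [-0.168  0.521  1.687  0.     0.934  1.961] F [-1.8  1.5  6.2] T [ 0.183  0.3   -0.072] w 0.011 yaw -122.0
```

step_arm:
  commands: [0,0,0,-1,-1,0,0,0,-2,-1,0,0,0,-3,-1,0,0,0,-3,-1]

```text
t: 15.35
eef_pos: [0.5893, -0.0299, 0.046]
orientation: [-0.0, 0.917, -0.399, -0.0]
wrist_force: [-2.3, 2.1, 7.2]
grip_width: 0.0109
grip_force: 60.6
```

```bash
python3 s.py
```

```text
[ 0.5893 -0.0299  0.046 ] [-0.168  0.521  1.687  0.     0.934  2.222] F [-2.3  2.1  7.2] T [ 0.173  0.315 -0.066] w 0.0109 yaw -137.0
```

step_arm:
  commands: [0,0,0,-1,-1,0,0,0,-2,-1,0,0,0,-3,-1,0,0,0,-3,-1]

```text
t: 15.75
eef_pos: [0.5893, -0.0299, 0.046]
orientation: [-0.0, 0.857, -0.515, -0.0]
wrist_force: [-2.0, 1.1, 6.7]
grip_width: 0.0108
grip_force: 60.6
```

```bash
python3 s.py
```

```text
[ 0.5893 -0.0299  0.046 ] [-0.168  0.521  1.687  0.     0.934  2.484] F [-2.   1.1  6.7] T [ 0.245  0.346 -0.095] w 0.0108 yaw -152.0
```

step_arm:
  commands: [0,0,0,-1,-1,0,0,0,-2,-1,0,0,0,-3,-1,0,0,0,-3,-1]

```text
t: 16.15
eef_pos: [0.5894, -0.0298, 0.0461]
orientation: [-0.0, 0.783, -0.622, -0.0]
wrist_force: [-0.9, 2.8, 6.3]
grip_width: 0.0106
grip_force: 60.6
```

```bash
python3 s.py
```

```text
[ 0.5894 -0.0298  0.0461] [-1.680e-01  5.210e-01  1.687e+00  1.000e-03  9.340e-01  2.746e+00] F [-0.9  2.8  6.3] T [ 0.278  0.303 -0.122] w 0.0106 yaw -167.0
```

Torque is rising, but joint 6 nears its limit. I'll regrasp half a turn back, raised clear of the cap.

step_arm:
  commands: [0,0,0,0,1,0,0,0,0,1,0,0,0,0,1,0,0,1,0,1,0,0,2,1.6,1,0,0,2,3.2,1,0,0,2,4.8,1,0,0,2,6.4,1]

```text
t: 16.95
eef_pos: [0.5895, -0.0302, 0.0956]
orientation: [-0.0, 0.926, -0.378, 0.0]
wrist_force: [0.3, 0.2, -0.8]
grip_width: 0.0854
grip_force: 0.0
```

step_arm:
  commands: [0,0,0,1.6,1,0,0,0,3.2,1,0,0,0,4.8,1,0,0,0,6.4,1,0,0,0,8.0,1,0,0,0,9.6,1,0,0,0,11.2,1,0,0,0,12.8,1]

```text
t: 17.75
eef_pos: [0.5893, -0.0302, 0.0952]
orientation: [-0.0, 0.986, 0.17, -0.0]
wrist_force: [0.6, 0.1, 0.3]
grip_width: 0.0853
grip_force: 0.0
```

step_arm:
  commands: [0,0,0,1.6,1,0,0,0,3.2,1,0,0,0,4.8,1,0,0,0,6.4,1,0,0,0,8.0,1,0,0,0,9.6,1,0,0,0,11.2,1,0,0,0,12.8,1]

```text
t: 18.55
eef_pos: [0.5893, -0.0302, 0.0952]
orientation: [-0.0, 0.746, 0.666, -0.0]
wrist_force: [-0.2, -0.3, -0.8]
grip_width: 0.0853
grip_force: 0.0
```

```bash
python3 s.py; python3 m.py; python3 - <<'E'
from h import *
W=cloud(read_camera("wrist")).reshape(-1,3)
k=np.array([.589,-.0302]); K=W[(np.hypot(*(W[:,:2]-k).T)<.036)&(W[:,2]>.093)&(W[:,2]<.104)]
print(len(K),cv2.minAreaRect(K[:,:2].astype(np.float32)*1000))
E
```

```text
[ 0.5893 -0.0302  0.0952] [-0.168  0.458  1.647 -0.     1.037 -0.055] F [-0.2 -0.3 -0.8] T [ 0.018 -0.007  0.069] w 0.0853 yaw -6.5
[ 0.58932135 -0.03021853  0.09516361] [-0.168  0.458  1.647 -0.     1.037 -0.055] [-0.2 -0.3 -0.8] [ 0.018 -0.007  0.069] 0.0853164297812943
top 245 [0.6027 0.0681] pin 16 [0.7009 0.0549 0.0639]
   to go mm 0.1 across 99.1
   to go mm 0.8 across 99.1
   hood ((33.363243103027344, -4.413234710693359), (33.6739616394043, 14.580903053283691), 80.66411590576172)
wrist 9552 [0.6026 0.0685] pin 400 [0.6998 0.0549 0.0643]
   to go mm -0.5 across 98.2
   to go mm 0.2 across 98.2
   hood ((32.16687774658203, -4.683443069458008), (34.446876525878906, 17.73664093017578), 81.30332946777344)
side 60 [0.6003 0.0702] pin 14 [0.6979 0.0518 0.063 ]
   to go mm -5.2 across 99.2
   to go mm -4.5 across 99.2
1578 ((589.1351318359375, -30.10804557800293), (12.201885223388672, 51.20515060424805), 12.598370552062988)
```

The lamp is still level within 1 mm. The knob bar's normal is at 12.6°, so I'll rotate to 13° (+3.9 units), descend and grip.

step_arm:
  commands: [0,0,0,1.6,1,0,0,0,3.2,1,0,0,0,3.9,1,0,0,-1,3.9,1,0,0,-2,3.9,1,0,0,-2,3.9,1,0,0,-2,3.9,0,0,0,-2,3.9,-1]

```text
t: 19.55
eef_pos: [0.5904, -0.0303, 0.0465]
orientation: [0.001, 0.625, 0.781, 0.0]
wrist_force: [0.3, -0.3, -0.1]
grip_width: 0.0591
grip_force: 0.0
```

step_arm:
  commands: [0,0,0,0,-1,0,0,0,0,-1,0,0,0,0,-1,0,0,0,0,-1,0,0,0,-1,-1,0,0,0,-2,-1,0,0,0,-2,-1]

```text
t: 20.25
eef_pos: [0.5895, -0.0303, 0.0463]
orientation: [0.0, 0.691, 0.723, 0.0]
wrist_force: [-2.0, -0.5, 5.2]
grip_width: 0.0109
grip_force: 60.1
```

```bash
python3 s.py
```

```text
[ 0.5895 -0.0303  0.0463] [-0.168  0.521  1.686 -0.     0.934 -0.213] F [-2.  -0.5  5.2] T [-0.067  0.267 -0.073] w 0.0109 yaw 2.6
```

step_arm:
  commands: [0,0,0,-1,-1,0,0,0,-2,-1,0,0,0,-2,-1]

```text
t: 20.55
eef_pos: [0.5895, -0.0303, 0.0462]
orientation: [0.0, 0.751, 0.66, -0.0]
wrist_force: [-2.1, -0.3, 5.4]
grip_width: 0.0106
grip_force: 60.1
```

```bash
python3 s.py
```

```text
[ 0.5895 -0.0303  0.0462] [-0.168  0.521  1.687 -0.     0.934 -0.038] F [-2.1 -0.3  5.4] T [-0.086  0.293 -0.073] w 0.0106 yaw -7.4
```

step_arm:
  commands: [0,0,0,-1,-1,0,0,0,-2,-1,0,0,0,-2,-1]

```text
t: 20.85
eef_pos: [0.5895, -0.0303, 0.0463]
orientation: [0.0, 0.806, 0.592, 0.0]
wrist_force: [-1.5, -0.1, 5.9]
grip_width: 0.0108
grip_force: 60.1
```

```bash
python3 s.py
```

```text
[ 0.5895 -0.0303  0.0463] [-0.168  0.521  1.686 -0.     0.934  0.136] F [-1.5 -0.1  5.9] T [-0.024  0.283  0.001] w 0.0108 yaw -17.4
```

step_arm:
  commands: [0,0,0,-1,-1,0,0,0,-2,-1,0,0,0,-2,-1]

```text
t: 21.15
eef_pos: [0.5894, -0.0302, 0.0463]
orientation: [0.0, 0.855, 0.519, 0.0]
wrist_force: [-2.4, 0.2, 6.3]
grip_width: 0.0108
grip_force: 60.1
```

```bash
python3 s.py
```

```text
[ 0.5894 -0.0302  0.0463] [-0.168  0.521  1.687 -0.     0.934  0.311] F [-2.4  0.2  6.3] T [-0.076  0.258 -0.055] w 0.0108 yaw -27.4
```

step_arm:
  commands: [0,0,0,-1,-1,0,0,0,-2,-1,0,0,0,-3,-1,0,0,0,-3,-1]

```text
t: 21.55
eef_pos: [0.5893, -0.0302, 0.0463]
orientation: [0.0, 0.915, 0.403, 0.0]
wrist_force: [-1.9, -0.0, 6.3]
grip_width: 0.0109
grip_force: 60.2
```

```bash
python3 s.py;  python3 - <<'E'
from h import *
c=read_camera("wrist"); save(c,"w3"); W=cloud(c).reshape(-1,3)
o=get_obs(); print(o["torque"],o["joint_efforts"].round(3))
k=np.array([.589,-.0302]); K=W[(np.hypot(*(W[:,:2]-k).T)<.036)&(W[:,2]>.093)&(W[:,2]<.102)]
print(len(K),cv2.minAreaRect(K[:,:2].astype(np.float32)*1000))
cv2.imwrite("pics/w3c.png",cv2.cvtColor(c["pixels"][120:400],cv2.COLOR_RGB2BGR))
E
```

```text
[ 0.5893 -0.0302  0.0463] [-0.168  0.521  1.687 -0.     0.934  0.572] F [-1.9 -0.   6.3] T [-0.082  0.408 -0.067] w 0.0109 yaw -42.4
[-0.0944423   0.32252355 -0.00957314] [ 5.2000e-02 -5.2472e+01 -2.0455e+01  1.2500e-01 -8.1600e-01  2.0900e-01]
3195 ((589.4052734375, -30.119787216186523), (43.60200119018555, 37.72761917114258), 86.11366271972656)
```

View pics/w3c.png

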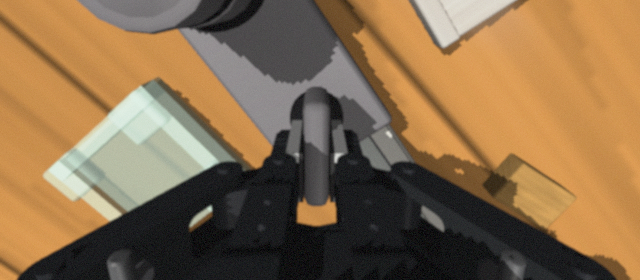

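The wrist view shows the bar at (315,150), still held square between the pads. Joint-6 effort (0.21 N m) is a cleaner torque signal, so I'll go on with it.

```bash
echo 'print("eff6",o["joint_efforts"][5].round(3))' >> s.py; python3 s.py
```

```text
[ 0.5894 -0.0302  0.0463] [-0.168  0.521  1.687 -0.     0.934  0.571] F [-3.4  0.6  6.3] T [-0.094  0.323 -0.01 ] w 0.0108 yaw -42.3
eff6 0.209
```

step_arm:
  commands: [0,0,0,-1,-1,0,0,0,-2,-1,0,0,0,-2,-1]

```text
t: 21.9
eef_pos: [0.5893, -0.0301, 0.0463]
orientation: [0.0, 0.947, 0.322, 0.0]
wrist_force: [-3.2, 0.8, 6.4]
grip_width: 0.0108
grip_force: 60.2
```

```bash
python3 s.py
```

```text
[ 0.5893 -0.0301  0.0463] [-0.168  0.521  1.687 -0.     0.934  0.747] F [-3.2  0.8  6.4] T [-0.09   0.4   -0.023] w 0.0108 yaw -52.4
eff6 0.746
```

step_arm:
  commands: [0,0,0,-1,-1,0,0,0,-2,-1,0,0,0,-2,-1]

```text
t: 22.2
eef_pos: [0.5893, -0.0301, 0.0464]
orientation: [0.0, 0.971, 0.238, 0.0]
wrist_force: [-2.5, 1.1, 7.3]
grip_width: 0.0104
grip_force: 60.3
```

```bash
python3 s.py
```

```text
[ 0.5893 -0.0301  0.0464] [-0.168  0.521  1.687 -0.     0.934  0.921] F [-2.5  1.1  7.3] T [-0.061  0.409  0.029] w 0.0104 yaw -62.4
eff6 0.768
```

step_arm:
  commands: [0,0,0,0,-1,0,0,0,0,-1,0,0,0,0,-1]

```text
t: 22.5
eef_pos: [0.5893, -0.0301, 0.0464]
orientation: [0.0, 0.971, 0.239, 0.0]
wrist_force: [-2.3, 0.0, 7.0]
grip_width: 0.011
grip_force: 60.3
```

```bash
python3 s.py;  python3 - <<'E'
from h import *
c=read_camera("wrist"); W=cloud(c).reshape(-1,3); p=c["pixels"].reshape(-1,3).astype(int)
k=np.array([.589,-.0302]); m=(np.hypot(*(W[:,:2]-k).T)<.03)&(W[:,2]>.095)&(W[:,2]<.1015)&(p.sum(1)>200)
for lo in(.093,.096,.0985): 
    K=W[m&(W[:,2]>lo)][:,:2]-k; u,s,v=np.linalg.svd(K-K.mean(0),full_matrices=False); print(len(K),K.mean(0).round(4),np.degrees(np.arctan2(v[0,1],v[0,0])).round(1),(s/np.sqrt(len(K))*1000).round(1))
E
```

```text
[ 0.5893 -0.0301  0.0464] [-0.168  0.521  1.687  0.     0.934  0.919] F [-2.3  0.   7. ] T [-0.083  0.426 -0.003] w 0.011 yaw -62.3
eff6 0.017
2451 [0.0036 0.0014] -151.0 [14.3  3.8]
2391 [0.0033 0.0012] -151.2 [14.2  3.8]
1577 [0.0021 0.0005] -151.8 [13.3  3.2]
```

The bar angle (normal -61.5°) follows the tool (-62.3°), so the knob really has turned 215° with no stop felt. I'll test directly whether it's clamped with a tiny, slow 1.5 mm push along the rail, reading the force.

step_arm:
  commands: [0.004,0.03,0,0,-1,0.008,0.06,0,0,-1,0.008,0.06,0,0,-1]

```text
t: 22.85
eef_pos: [0.5893, -0.0299, 0.0464]
orientation: [0.001, 0.971, 0.24, -0.0]
wrist_force: [-3.1, -5.1, 7.6]
grip_width: 0.0106
grip_force: 60.3
```

```bash
python3 s.py
```

```text
[ 0.5893 -0.0299  0.0464] [-0.166  0.521  1.686 -0.003  0.934  0.922] F [-3.1 -5.1  7.6] T [-0.822  0.516  0.088] w 0.0106 yaw -62.2
eff6 0.052
```

step_arm:
  commands: [-0.004,-0.03,0,0,-1,-0.008,-0.06,0,0,-1,-0.008,-0.06,0,0,-1]

```text
t: 23.15
eef_pos: [0.5893, -0.0301, 0.0464]
orientation: [-0.0, 0.971, 0.239, 0.0]
wrist_force: [-3.3, 1.3, 6.6]
grip_width: 0.0108
grip_force: 60.3
```

```bash
python3 s.py
```

```text
[ 0.5893 -0.0301  0.0464] [-0.168  0.521  1.687  0.     0.934  0.919] F [-3.3  1.3  6.6] T [-0.015  0.446  0.005] w 0.0108 yaw -62.3
eff6 0.032
```

It moved only 0.2 mm under 5 N (free takes 2 N), so it is already gripping. Going on until it comes up hard, watching for yaw lag.

step_arm:
  commands: [0,0,0,-1,-1,0,0,0,-2,-1,0,0,0,-2,-1,0,0,0,-2,-1]

```text
t: 23.55
eef_pos: [0.5892, -0.0301, 0.0464]
orientation: [-0.0, 0.988, 0.154, -0.0]
wrist_force: [-3.3, 1.4, 7.6]
grip_width: 0.0109
grip_force: 60.3
```

```bash
python3 s.py
```

```text
[ 0.5892 -0.0301  0.0464] [-0.168  0.521  1.687  0.     0.934  1.094] F [-3.3  1.4  7.6] T [-0.065  0.414  0.057] w 0.0109 yaw -72.3
eff6 0.093
```

step_arm:
  commands: [0,0,0,-1,-1,0,0,0,-2,-1,0,0,0,-2,-1,0,0,0,-2,-1]

```text
t: 23.95
eef_pos: [0.5892, -0.03, 0.0465]
orientation: [-0.0, 0.998, 0.067, 0.0]
wrist_force: [-2.1, 1.5, 8.4]
grip_width: 0.0106
grip_force: 60.4
```

```bash
python3 s.py
```

```text
[ 0.5892 -0.03    0.0465] [-0.168  0.52   1.687  0.     0.934  1.268] F [-2.1  1.5  8.4] T [0.002 0.511 0.063] w 0.0106 yaw -82.3
eff6 0.114
```

```bash
python3 - <<'E'
from h import *
c=read_camera("wrist"); W=cloud(c).reshape(-1,3); p=c["pixels"].reshape(-1,3).astype(int)
k=np.array([.589,-.0302]); m=(np.hypot(*(W[:,:2]-k).T)<.03)&(W[:,2]>.095)&(W[:,2]<.1025)&(p.sum(1)>200)
K=W[m][:,:2]-k; u,s,v=np.linalg.svd(K-K.mean(0),full_matrices=False); print(len(K),K.mean(0).round(4),np.degrees(np.arctan2(v[0,1],v[0,0])).round(1),(s/np.sqrt(len(K))*1000).round(1),"z",np.percentile(W[m][:,2],[50,90]).round(4))
cv2.imwrite("pics/w4c.png",cv2.resize(cv2.cvtColor(c["pixels"][180:380,200:450],cv2.COLOR_RGB2BGR),None,fx=3,fy=3))
E
python3 m.py
```

```text
2442 [ 0.0032 -0.0001] -171.7 [14.6  3.7] z [0.0988 0.0998]
[ 0.58922056 -0.03000289  0.04642701] [-0.168  0.521  1.687  0.     0.934  1.268] [-2.7  0.4  7.4] [-0.033  0.478  0.002] 0.011127035125919916
top 231 [0.6026 0.0682] pin 16 [0.7007 0.0549 0.065 ]
   to go mm -0.1 across 99.0
   to go mm 0.6 across 99.0
   hood ((33.22074508666992, -4.602880477905273), (33.448028564453125, 14.519179344177246), 81.56852722167969)
wrist 13366 [0.6022 0.0674] pin 222 [0.6967 0.0532 0.0623]
   to go mm -1.5 across 95.6
   to go mm -0.8 across 95.6
   hood ((31.80169677734375, -3.456727981567383), (35.51389694213867, 18.510353088378906), 82.0755386352539)
side 92 [0.6034 0.0669] pin 0
```

View pics/w4c.png

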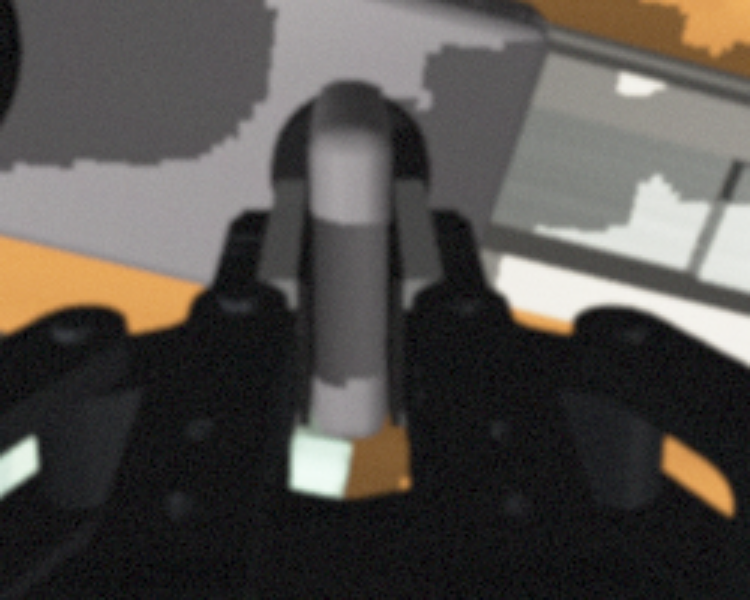

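The bar at the centre of the picture (350,280) stays aligned with the pads, so the knob is turning with the tool and hasn't reached the stop. Continuing.

step_arm:
  commands: [0,0,0,-1,-1,0,0,0,-2,-1,0,0,0,-3,-1,0,0,0,-3,-1,0,0,0,-3,-1]

```text
t: 24.65
eef_pos: [0.5892, -0.0301, 0.0467]
orientation: [0.001, 0.998, -0.058, -0.0]
wrist_force: [-3.2, 3.0, 10.8]
grip_width: 0.0112
grip_force: 175.3
```

```bash
python3 s.py
```

```text
[ 0.5892 -0.0301  0.0467] [-0.166  0.52   1.687 -0.004  0.935  1.522] F [-3.2  3.  10.8] T [0.393 0.531 4.775] w 0.0112 yaw -96.6
eff6 4.849
```

step_arm:
  commands: [0,0,0,-1,-1,0,0,0,-2,-1,0,0,0,-3,-1,0,0,0,-3,-1,0,0,0,-3,-1]

```text
t: 25.15
eef_pos: [0.589, -0.0304, 0.047]
orientation: [0.004, 0.984, -0.179, 0.0]
wrist_force: [-3.6, 5.1, 12.8]
grip_width: 0.0113
grip_force: 396.8
```

```bash
python3 s.py
```

```text
[ 0.589  -0.0304  0.047 ] [-0.164  0.52   1.686 -0.009  0.935  1.773] F [-3.6  5.1 12.8] T [ 0.902  0.61  11.363] w 0.0113 yaw -110.7
eff6 11.418
```

It has come up hard (torque is up steeply, stop near yaw -87°). My second call overshot, so I'll unwind the twist to near zero torque before releasing.

step_arm:
  commands: [0,0,0,1,-1,0,0,0,2,-1,0,0,0,3,-1,0,0,0,4,-1,0,0,0,4,-1,0,0,0,4,-1]

```text
t: 25.75
eef_pos: [0.5892, -0.0301, 0.0466]
orientation: [0.001, 1.0, -0.016, -0.0]
wrist_force: [-2.6, 1.4, 8.9]
grip_width: 0.0116
grip_force: 119.9
```

```bash
python3 s.py
```

```text
[ 0.5892 -0.0301  0.0466] [-0.167  0.52   1.687 -0.002  0.935  1.437] F [-2.6  1.4  8.9] T [0.269 0.509 3.108] w 0.0116 yaw -91.8
eff6 3.068
```

step_arm:
  commands: [0,0,0,1,-1,0,0,0,1.5,-1,0,0,0,1.5,-1]

```text
t: 26.05
eef_pos: [0.5892, -0.03, 0.0465]
orientation: [0.0, 0.999, 0.047, -0.0]
wrist_force: [-3.4, 1.0, 7.7]
grip_width: 0.011
grip_force: 60.8
```

```bash
python3 s.py; python3 m.py
```

```text
[ 0.5892 -0.03    0.0465] [-0.168  0.521  1.687 -0.     0.934  1.31 ] F [-3.4  1.   7.7] T [0.04  0.525 0.59 ] w 0.011 yaw -84.6
eff6 0.169
[ 0.5892241  -0.03003524  0.04645043] [-0.168  0.521  1.687 -0.     0.934  1.31 ] [-3.4  1.   7.7] [0.04  0.525 0.59 ] 0.011017841336927113
top 241 [0.6027 0.0683] pin 16 [0.7011 0.0549 0.063 ]
   to go mm -0.1 across 99.3
   to go mm 0.6 across 99.3
   hood ((33.86906814575195, -4.793561935424805), (33.396244049072266, 14.574956893920898), 80.25475311279297)
wrist 13071 [0.6015 0.0677] pin 444 [0.698  0.0532 0.0635]
   to go mm -1.4 across 97.6
   to go mm -0.7 across 97.6
   hood ((32.65433883666992, -3.831960678100586), (35.66676330566406, 18.874313354492188), 83.003662109375)
side 100 [0.6015 0.0691] pin 0
```

Only 0.6 N m is left against the stop, and the lamp is still level. Releasing and withdrawing.

step_arm:
  commands: [0,0,0,0,-0.6,0,0,0,0,0.5,0,0,0,0,1,0,0,0,0,1,0,0,1,0,1,0,0,2.5,0,1,-0.5,-1,4.5,0,1,-1,-2,6,0,1]

```text
t: 27.0
eef_pos: [0.5655, -0.0778, 0.1936]
orientation: [-0.0, 0.999, 0.046, 0.0]
wrist_force: [0.2, -1.0, 1.0]
grip_width: 0.0854
grip_force: 0.0
```

```bash
python3 s.py; python3 m.py; python3 - <<'E'
from h import *
W=cloud(read_camera("wrist")).reshape(-1,3)
k=np.array([.589,-.0302]); K=W[(np.hypot(*(W[:,:2]-k).T)<.036)&(W[:,2]>.093)&(W[:,2]<.104)]
print(len(K),cv2.minAreaRect(K[:,:2].astype(np.float32)*1000))
E
```

```text
[ 0.5655 -0.0778  0.1936] [-0.258  0.325  1.585  0.     1.232  1.22 ] F [ 0.2 -1.   1. ] T [-0.023 -0.023 -0.066] w 0.0854 yaw -84.7
eff6 0.769
[ 0.56547299 -0.07783687  0.19359528] [-0.258  0.325  1.585  0.     1.232  1.22 ] [ 0.2 -1.   1. ] [-0.023 -0.023 -0.066] 0.08535740949407007
top 236 [0.6026 0.0682] pin 16 [0.7009 0.0549 0.064 ]
   to go mm -0.0 across 99.3
   to go mm 0.6 across 99.3
   hood ((33.98509979248047, -4.556112289428711), (33.42183303833008, 14.359113693237305), 78.95149230957031)
wrist 2953 [0.6022 0.0679] pin 188 [0.7002 0.0536 0.0642]
   to go mm -1.1 across 99.1
   to go mm -0.4 across 99.1
   hood ((32.02241516113281, -4.356174468994141), (34.96536636352539, 16.990676879882812), 81.93925476074219)
side 132 [0.6011 0.0667] pin 12 [0.7002 0.0532 0.0614]
   to go mm -0.1 across 100.0
   to go mm 0.6 across 100.0
766 ((588.7113037109375, -30.898212432861328), (51.76519012451172, 12.205574035644531), 34.674259185791016)
```

After release the bar's normal is at -55°, about 27° anticlockwise of where it was held, so the knob backed off on release. I'll regrip it there and tighten again in small steps, releasing only at near-zero torque.

step_arm:
  commands: [0.4,1,-1,1.5,1,0.98,1.98,-2,3,1,0.98,1.98,-2.5,4.5,1,0.98,1.98,-2.5,5.9,1,0.98,1.98,-4,5.9,1,0.98,1.98,-5.5,5.9,1,0.98,1.98,-6,5.9,1,0.98,1.98,-6,5.9,0]
  newtons: 50

```text
t: 28.0
eef_pos: [0.587, -0.0276, 0.0391]
orientation: [-0.002, 0.954, 0.298, -0.003]
wrist_force: [-0.9, -0.1, 0.2]
grip_width: 0.0734
grip_force: 0.0
```

step_arm:
  commands: [0,0,0,0,-1,0,0,0,0,-1,0,0,0,0,-1,0,0,0,0,-1,0,0,0,0,-1]

```text
t: 28.5
eef_pos: [0.5911, -0.0288, 0.0435]
orientation: [0.001, 0.954, 0.298, 0.001]
wrist_force: [-0.0, -0.9, 6.2]
grip_width: 0.0111
grip_force: 49.8
```

```bash
cat > b.py <<'E'
from h import *
c=read_camera("wrist"); W=cloud(c).reshape(-1,3); p=c["pixels"].reshape(-1,3).astype(int)
k=np.array([.589,-.0302]); m=(np.hypot(*(W[:,:2]-k).T)<.03)&(W[:,2]>.095)&(W[:,2]<.1025)&(p.sum(1)>200)
K=W[m][:,:2]-k; u,s,v=np.linalg.svd(K-K.mean(0),full_matrices=False); print("bar normal",(np.degrees(np.arctan2(v[0,1],v[0,0]))%180-90).round(1),len(K),(s/np.sqrt(len(K))*1000).round(1))
E
python3 s.py; python3 b.py
```

```text
[ 0.5911 -0.0288  0.0435] [-0.165  0.525  1.687 -0.     0.927  0.8  ] F [-0.  -0.9  6.2] T [-0.04   0.197 -0.026] w 0.0111 yaw -55.3
eff6 0.029
bar normal -54.1 2524 [14.4  4. ]
```

step_arm:
  commands: [0,0,0,-0.5,-1,0,0,0,-1,-1,0,0,0,-1,-1,0,0,0,-1,-1]

```text
t: 28.95
eef_pos: [0.5912, -0.029, 0.0435]
orientation: [0.001, 0.967, 0.256, 0.001]
wrist_force: [-1.3, -1.1, 6.9]
grip_width: 0.0111
grip_force: 49.9
```

```bash
python3 s.py; python3 b.py
```

```text
[ 0.5912 -0.029   0.0435] [-0.166  0.525  1.687 -0.     0.927  0.887] F [-1.3 -1.1  6.9] T [-0.115  0.063  0.032] w 0.0111 yaw -60.3
eff6 0.037
bar normal -59.3 2542 [14.4  4. ]
```

step_arm:
  commands: [-0.04,-0.03,0,-1,-1,-0.08,-0.05,0,-2,-1,-0.08,-0.05,0,-3,-1,-0.08,-0.05,0,-4,-1,-0.08,-0.05,0,-4,-1,-0.08,-0.05,0,-4,-1]

```text
t: 29.6
eef_pos: [0.5914, -0.0297, 0.0436]
orientation: [0.0, 0.996, 0.084, 0.003]
wrist_force: [5.0, 3.6, 2.3]
grip_width: 0.0113
grip_force: 49.3
```

```bash
python3 s.py; python3 b.py
```

```text
[ 0.5914 -0.0297  0.0436] [-1.680e-01  5.240e-01  1.690e+00  1.000e-03  9.220e-01  1.233e+00] F [5.  3.6 2.3] T [ 0.301 -0.652  0.016] w 0.0113 yaw -80.3
eff6 0.106
bar normal -79.5 2562 [14.6  3.8]
```

step_arm:
  commands: [0,0,0,-0.5,-1,0,0,0,-1,-1,0,0,0,-1,-1,0,0,0,-1,-1]

```text
t: 30.05
eef_pos: [0.5914, -0.0298, 0.0437]
orientation: [0.0, 0.999, 0.042, 0.003]
wrist_force: [4.5, 1.9, 2.9]
grip_width: 0.011
grip_force: 52.0
```

```bash
python3 s.py; python3 b.py
```

```text
[ 0.5914 -0.0298  0.0437] [-1.670e-01  5.240e-01  1.690e+00  1.000e-03  9.220e-01  1.319e+00] F [4.5 1.9 2.9] T [ 0.292 -0.682  0.843] w 0.011 yaw -85.2
eff6 0.892
bar normal -83.9 2533 [14.7  3.9]
```

The stop is found again at a bar angle of about -83°. Backing the torque off to zero, undoing the side shift, and opening in small steps.

step_arm:
  commands: [0.08,0.05,0,0.2,-1,0.08,0.05,0,0.4,-1,0.08,0.05,0,0.4,-1,0.08,0.05,0,0.4,-1]

```text
t: 30.5
eef_pos: [0.5914, -0.0296, 0.0436]
orientation: [0.001, 0.998, 0.059, 0.001]
wrist_force: [-0.7, -2.9, 7.9]
grip_width: 0.0109
grip_force: 50.1
```

```bash
python3 s.py; python3 b.py
```

```text
[ 0.5914 -0.0296  0.0436] [-1.660e-01  5.250e-01  1.686e+00 -1.000e-03  9.270e-01  1.288e+00] F [-0.7 -2.9  7.9] T [-0.467  0.002  0.199] w 0.0109 yaw -83.2
eff6 0.206
bar normal -82.6 2530 [14.7  3.9]
```

Torque is 0.2 N m, just at the stop. Opening gently in place.

step_arm:
  commands: [0,0,0,0,-0.7,0,0,0,0,-0.65,0,0,0,0,-0.6,0,0,0,0,-0.55,0,0,0,0,-0.5,0,0,0,0,-0.4,0,0,0,0,-0.3,0,0,0,0,-0.2]

```text
t: 31.35
eef_pos: [0.5893, -0.0283, 0.0419]
orientation: [-0.0, 0.998, 0.059, -0.001]
wrist_force: [0.6, -0.2, -0.5]
grip_width: 0.0336
grip_force: 0.0
```

```bash
python3 s.py; python3 b.py
```

```text
[ 0.5893 -0.0283  0.0419] [-0.165  0.527  1.689  0.     0.927  1.288] F [ 0.6 -0.2 -0.5] T [-0.012  0.045  0.003] w 0.0336 yaw -83.3
eff6 0.0
bar normal -54.3 2850 [14.4  5.6]
```

The bar went back to about -54°, the same angle as after the first release, so it over-turns elastically past its stop and returns. I'll open fully, lift clear and check that it rests there.

step_arm:
  commands: [0,0,0,0,0.3,0,0,0,0,1,0,0,0,0,1,0,0,0,0,1,0,0,1.5,0,1,0,0,3,0,1,-0.5,-1,5,0,1,-1,-2,6,0,1]

```text
t: 32.2
eef_pos: [0.5661, -0.0784, 0.1949]
orientation: [0.0, 0.998, 0.06, 0.002]
wrist_force: [1.2, -0.6, 0.3]
grip_width: 0.0858
grip_force: 0.0
```

```bash
cat >> m.py <<'E'
W=cloud(read_camera("wrist")).reshape(-1,3)
k=np.array([.589,-.0302]); K=W[(np.hypot(*(W[:,:2]-k).T)<.036)&(W[:,2]>.093)&(W[:,2]<.104)]
print("bar",len(K),cv2.minAreaRect(K[:,:2].astype(np.float32)*1000))
E
python3 m.py
```

```text
[ 0.56609038 -0.07840165  0.19494005] [-0.259  0.323  1.584  0.     1.232  1.193] [ 1.2 -0.6  0.3] [-0.073 -0.047  0.026] 0.08579695693482542
top 233 [0.6026 0.0682] pin 16 [0.7008 0.0549 0.0646]
   to go mm -0.1 across 99.1
   to go mm 0.6 across 99.1
   hood ((33.68153762817383, -4.656656265258789), (33.29393768310547, 14.206243515014648), 80.18379974365234)
wrist 3042 [0.602  0.0681] pin 195 [0.7004 0.0536 0.0644]
   to go mm -1.2 across 99.4
   to go mm -0.5 across 99.5
   hood ((32.2724723815918, -4.236732482910156), (35.22178268432617, 16.998554229736328), 81.8472671508789)
side 131 [0.5996 0.0701] pin 12 [0.6998 0.0532 0.0623]
   to go mm -3.3 across 101.5
   to go mm -2.6 across 101.6
   hood ((25.564205169677734, -22.811996459960938), (53.535682678222656, 16.031843185424805), 32.1763801574707)
bar 776 ((588.876953125, -30.696086883544922), (51.62000274658203, 12.423362731933594), 34.61117172241211)
```

The bar rests at the same angle both times (34.6°), so it is hard on its stop. The lamp is level within about 1 mm, the hood is square within about 1°, and the arm is clear. Handing in.

```bash
python3 -c "
from cell import sign_off
print(sign_off())"
```

```text
the job is handed in; nothing more can be done
None
```

The job is handed in: the lamp measures level with the pin within about 1 mm, the window faces it within about 1°, and the knob was turned hard against its stop. On both releases the knob sprang back about 28° to the same resting angle; I couldn't measure the shoe force directly, only that the carriage held a 5 N push shortly before the final tightening.

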